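# Coast check of a sample carousel

### The arm

A 7-joint arm with a two-finger parallel gripper is mounted at the origin on the work surface. World frame = base frame: x ahead of the robot, y to its left, z up, the work surface at z = 0. Lengths are in m, angles in rad, forces in N, time in s.
With the tool pointing down it reaches from about 0.35 to 0.9 m from the base axis. Payload 8.1 kg.
Tool frame: the origin (TCP) lies between the finger pads, 19 mm behind the fingertips; this is the grasp point; z points along the fingers, y is the line along which they close (so a half turn about z gives the same grasp; the last joint's range is limited). The gripper opens to 92 mm and grips with 3 to 60 N. Pads are 19 mm wide; open, the fingers measure 130 mm over their backs; the gripper's body (75 mm by 190 mm) begins 47 mm behind the grasp point.
Start: joints at [-1.23, 0.434, 0.025, 1.573, -0.012, 1.134, -0.075], TCP at [0.268, 0.564, 0.246] pointing down, gripper open.
Joint ranges: [-2.62, 2.62], [-0.44, 2.09], [-1.27, 1.32], [0.08, 2.57], [-1.32, 4.46], [0.12, 2], [-2.74, 2.74]. Speed limits (rad/s): [2.22, 2.22, 3.01, 3.01, 3.14, 3.14, 3.14].

### API

Orientations are given as a rotation vector (axis times angle).
In Python, from cell import observe, cams, job gives the robot as it stands. The module is installed in compiled form; this text tells all that it offers.
- The arm moves only by the tool step_arm, never from a script. Its argument "steps" is a list of rows, each a list of 6 numbers: the shift along the world's x, y, z in mm, then the turn, a rotation vector about the world's x, y, z in rad. In form: [[dx, dy, dz, rx, ry, rz], ...]. A call has 1 to 20 rows; each row shifts and turns the commanded pose from where the row before left it; what a row does not reach is not made up. A row lasts 1/12 s, in which the tool goes at most 41.7 mm and 7.16 degrees, less where a joint would pass 70% of its speed; a pose out of reach is approached as far as the arm can. A call with a gripper value outside its range is refused whole. "gripper" is the opening, from 0 (shut) to 1 (fully open), set as the call begins (left out, the last holds). The fingers move at their own pace and stop on an object; "force" is the grip in N (left out, the last holds). Time passes only in rows, so rows that do not move let the fingers close. It gives the time, the measured TCP pose, the force, the opening and the grip force at its end, in the units of the state.
- observe(): the state, without advancing time (a new reading comes with each control period).
- cams.get_image(name): name is "side" or "top"; returns the picture (384x512x3 uint8, red, green, blue); there is no depth.
- cams.get_calibration(name): a dict with "fov_y" (degrees; the focal length in pixels is half the picture's height over the tangent of half this angle, whatever the lens; pixels are square), "cx", "cy" (the principal point, pixels), "world_to_cam" (4x4, takes a point from world to camera coordinates). Camera axes: x right, y up, looking along -z (the intrinsics and any distortion apply to the point x, -y, -z); pixel columns grow to the right and rows downward; lengths in m; the calibration is good to about 2 mm. A picture is of the moment at which its call begins. get_calibration takes no time and is no camera call.
- job.sign_off(): hands the job in; it is judged then, once.
The state is a dict: "clock": time; "joints": joint angles; "dq": joint speeds; "joint_efforts": joint torques, N m; "position": TCP position; "ee_rot": TCP orientation; "force": force on the tool from outside, world axes, zero at the start; "ft_torque": the same for the moment, N m; "width": opening from 0.0 (shut) to 1.0 (fully open); "gripper_force": force on a finger pad.
Only numpy, scipy, OpenCV 4.12 (cv2) and the standard library are available. Lean on these libraries where they do the work, as an engineer would, in place of code of your own. Each camera call takes 0.05 s, during which the arm holds its last target. There are 200 camera calls.

### The job

Check that the sample carousel runs freely after its bearing was cleaned: set it turning by its orange knob, let go, and while it coasts keep the fingertips hovering close above the moving knob without touching the carousel, within 25 mm of the knob's centre seen from above, for at least four seconds on end, during which it still turns at least once in ten seconds. Then take the knob gently and park the carousel with the orange knob on the line of the yellow pointer, let go and leave it at rest, with the glassware around it left alone; grip lightly and never spin it faster than one turn in two and a half seconds.

Things in the scene. Friction and masses are not known exactly. Their poses are not given: they have to be found in the camera images.
- carousel: aluminium carousel, 296 mm diameter, plate top 44 mm above bench; origin on its vertical axis at the underside, orange knob on its -x axis. Turns endlessly both ways, coasting long. Fixed on it: five vials (42 mm wide, tops at 102 mm) and the knob, 60 degrees apart at 115 mm radius. Nominal 1.3 kg, 0.014 kg m2 (-30 to +40 %); drag 0.0008 N m + 0.0004 N m per rad/s
- knob_top (a point): centre of the top face of the orange round knob, 30 mm diameter and 36 mm tall (its top 124 mm above the bench), on a 16 mm steel stem, 115 mm from the carousel axis. The knob revolves freely on its stem like a crank handle's, so a gripper that has it need not turn with the carousel; it can be gripped from above from any side; a light grip (5 to 25 N) is plenty
- axis_point (a point): point on the carousel's vertical turning axis, 124 mm above the bench (level with the knob's top); fixed during a run
- park_point (a point): where knob_top lies when the carousel is parked exactly: 115 mm from the axis, 124 mm above the bench, on the line from the axis to the yellow pointer; fixed during a run
- stand: fixed grey foot of the carousel, origin on the axis at the bench; a tongue runs out along its -x axis and bears the yellow upright pointer block (22 x 30 mm, top 50 mm above the bench) just outside the carousel's rim, 185 mm from the axis
- wash_bottle: loose white bottle with red cap, 64 mm diameter, 150 mm tall, origin at its base; to be left alone
- amber_jar: loose amber jar with black cap, 68 mm diameter, 90 mm tall, origin at its base; to be left alone
- beaker: loose glass beaker, 72 mm diameter, 85 mm tall, origin at its base; to be left alone

How it is judged:
On the way:
1. with the carousel coasting untouched at more than 0.6 rad/s, the TCP stays within 25 mm of the knob's centre seen from above, fingertips between about 1 and 50 mm above the knob's top, for 4 s on end (angular speed of carousel above 0.6 rad/s and horizontal distance between the grasp point and knob_top below 0.025 m and z of the grasp point in the frame of knob_top between 0.02 and 0.07 m and contact force between each of the arm, the fingers and carousel below 0.3 N), for 4 s.
At the end, for the whole second after the job is handed in: the carousel is at rest (under 0.05 rad/s) with the orange knob within 15 mm of its parked place in line with the yellow pointer, released; the bottle, jar and beaker stand within 30 mm of where they were (horizontal distance between knob_top and park_point below 0.015 m and angular speed of carousel below 0.05 rad/s and distance of each of wash_bottle, amber_jar, beaker from where it was at the start of the episode below 0.03 m); the robot touches nothing.
It fails at once if the carousel is spun faster than 2.55 rad/s (angular speed of carousel above 2.55 rad/s).
It fails at once if the fingers or arm squeeze or knock the carousel and its knob with more than 80 N in all (both fingers counted) (contact force between the fingers and carousel above 80 N or contact force between the arm and carousel above 40 N).
It fails at once if a bystander is tipped (angle between any of wash_bottle, amber_jar, beaker's own z axis and vertical above 0.5 rad).
It also fails if it takes over 67 s, if anything falls off the work surface, if the arm or the gripper's body presses on something with over 40 N, if the wrist force passes 120 N, or if a joint passes its speed limit or range.

## Working session

There is one attempt and no reset: what is moved stays moved. The work goes in short steps, Python scripts to look and compute and a tool call to move; the robot and the scene stay as the last step left them, time stands still between calls to the robot, and variables do not carry over. Pictures are saved under pics/ and viewed, at most 10 in all, crops included, and the job is handed in when it is done.

Besides the shell and the picture viewer there is one more tool, called after "Emit:" as name(argument=value, ...) on one line, values as JSON. step_arm: Moves the arm, as the interface text tells. Its arguments: {"type":"object","properties":{"steps":{"type":"array","items":{"type":"array","items":{"type":"number"}}},"gripper":{"type":"number"},"force":{"type":"number"}},"required":["steps"]}

```bash
mkdir -p pics; python3 - <<'E'
from cell import observe,cams
import cv2
for n in("top","side"):
    im=cams.get_image(n); cv2.imwrite(f"pics/{n}0.png",im[:,:,::-1])
    print(n,cams.get_calibration(n))
print(observe())
E
```

```text
top {'fov_y': 49.53234669030434, 'cx': 252.43728295645104, 'cy': 196.88216031806002, 'world_to_cam': array([[ 0.02130833, -0.9997495 , -0.00684849, -0.00476069],
       [ 0.98787253,  0.02000044,  0.15397353, -0.55426655],
       [-0.15379798, -0.01004636,  0.98805124, -1.26055775],
       [ 0.        ,  0.        ,  0.        ,  1.        ]])}
side {'fov_y': 53.46785400359313, 'cx': 249.4316823233287, 'cy': 192.2023956952286, 'world_to_cam': array([[ 0.99903485, -0.04082863, -0.01619851, -0.54750152],
       [ 0.03539947,  0.530059  ,  0.84722154, -0.10680904],
       [-0.02600473, -0.84697726,  0.53099273, -1.12860859],
       [ 0.        ,  0.        ,  0.        ,  1.        ]])}
{'clock': 0.1, 'joints': array([-1.22958624,  0.43516791,  0.02497706,  1.57399278, -0.01162252,
        1.13400768, -0.075097  ]), 'dq': array([ 1.38440887e-04,  1.01494182e-05, -4.66026976e-04, -4.92091134e-03,
        9.85547915e-04, -4.45462232e-04, -5.18560676e-04]), 'joint_efforts': array([ 3.01820393e-03, -6.69127536e+01,  9.88079980e-01, -3.15142572e+01,
       -6.05454622e-02,  3.74326890e-02,  2.67187062e-05]), 'position': array([0.26822088, 0.56404348, 0.24481955]), 'ee_rot': array([-6.91503604e-01, -3.06433247e+00,  2.22367565e-03]), 'force': array([-0.74659004,  0.35156435, -1.17397698]), 'ft_torque': array([ 0.04216537, -0.00303217, -0.02845812]), 'gripper_force': 0.0, 'width': 0.9982915542818505}
```

View pics/top0.png

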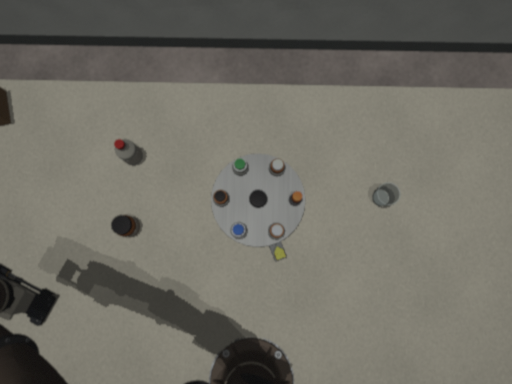

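View pics/side0.png

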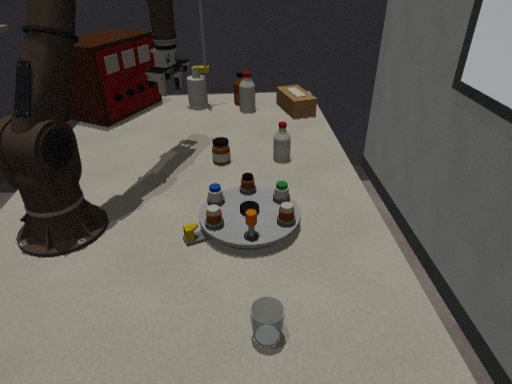

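The top view shows the carousel centred near (258,198), the orange knob at (296,198) and the yellow pointer at (279,254). The bottle is at (124,148), the jar at (124,225) and the beaker at (383,196). In the side view the knob is at (251,218) and the pointer at (191,232).

```bash
cat > h.py <<'E'
from cell import observe,cams,job
import cv2,numpy as np
def ray(n,u,v):
    c=cams.get_calibration(n); f=192/np.tan(np.radians(c["fov_y"]/2)); M=np.array(c["world_to_cam"])
    d=np.array([(u-c["cx"])/f,-(v-c["cy"])/f,-1.]); R=M[:3,:3]
    return -R.T@M[:3,3],R.T@d
def onz(n,u,v,z):
    o,d=ray(n,u,v); return o+d*(z-o[2])/d[2]
def cross(r1,r2):
    A=np.stack([r1[1],-r2[1]],1); s=np.linalg.lstsq(A,r2[0]-r1[0],rcond=None)[0]
    p,q=r1[0]+s[0]*r1[1],r2[0]+s[1]*r2[1]; return (p+q)/2,np.linalg.norm(p-q)
def blob(im,lo,hi,box):
    h=cv2.inRange(cv2.cvtColor(im,cv2.COLOR_RGB2HSV),lo,hi); m=np.zeros_like(h)
    x0,y0,x1,y1=box; m[y0:y1,x0:x1]=h[y0:y1,x0:x1]
    n,l,s,c=cv2.connectedComponentsWithStats(m)
    if n<2: return None
    i=1+np.argmax(s[1:,4]); return c[i],s[i],l==i
OR=((5,190,110),(15,255,255)); YE=((24,130,90),(35,255,255))
E
python3 - <<'E'
from h import *
t=cv2.imread("pics/top0.png")[:,:,::-1].copy(); s=cv2.imread("pics/side0.png")[:,:,::-1].copy()
B={"t":(200,140,320,270),"s":(170,170,320,260)}
for nm,im,k in(("top",t,"t"),("side",s,"s")):
    for cn,C in(("or",OR),("ye",YE)):
        b=blob(im,*C,B[k]); print(nm,cn,b and (b[0],b[1]))
        if b and nm=="top": print(onz("top",*b[0],.124 if cn=="or" else .05))
        if b: 
            y,x=np.nonzero(b[2]); print([im[int(b[0][1]),int(b[0][0])]])
# disc
hsv=cv2.cvtColor(t,cv2.COLOR_RGB2HSV); print("disc",hsv[180,258],hsv[215,258],"bench",hsv[120,258],hsv[198,330])
m=cv2.inRange(hsv,(100,0,100),(140,90,255)); m=cv2.morphologyEx(m,cv2.MORPH_CLOSE,np.ones((15,15)))
c=max(cv2.findContours(m,0,1)[0],key=cv2.contourArea); c=cv2.convexHull(c); e=cv2.fitEllipse(c); print(e,cv2.boundingRect(c))
print(onz("top",*e[0],.044)); p=np.array([onz("top",*q[0],.044) for q in c])[:,:2]
(cx,cy),r=cv2.minEnclosingCircle(p.astype(np.float32)); print(cx,cy,r)
o=blob(t,(0,0,0),(180,255,45),(240,180,275,215)); print("hub",o[0],o[1],onz("top",*o[0],.05))
E
```

```text
top or None
top ye (array([279.19298246, 253.19298246]), array([276, 249,   9,   9,  57], dtype=int32))
[ 0.38106028 -0.07858542  0.05      ]
[array([140, 141,  68], dtype=uint8)]
side or (array([250.23404255, 212.12765957]), array([246, 209,  11,   7,  47], dtype=int32))
[array([160,  85,   0], dtype=uint8)]
side ye (array([189.4875, 226.575 ]), array([183, 223,  14,   9,  80], dtype=int32))
[array([152, 129,  14], dtype=uint8)]
disc [ 45   4 134] [ 45   4 136] bench [ 24  27 133] [ 24  28 135]
((237.9007568359375, 229.4756622314453), (13.540794372558594, 13.792420387268066), 69.34796905517578) (231, 223, 14, 14)
[0.45118058 0.04951717 0.044     ]
0.4514726996421814 0.049458831548690796 0.021583935245871544
hub [257.80099502 198.35820896] [250 191  16  16 201] [ 0.5488313 -0.0101072  0.05     ]
```

```bash
python3 - <<'E'
from h import *
t=cv2.imread("pics/top0.png")[:,:,::-1].copy(); s=cv2.imread("pics/side0.png")[:,:,::-1].copy()
hsv=cv2.cvtColor(t,cv2.COLOR_RGB2HSV); print(hsv[194:203:2,291:302:2].tolist()[2])
b=blob(t,(4,110,80),(22,255,255),(285,185,310,212)); print(b[0],b[1]); K=onz("top",*b[0],.124); print("knob",K)
m=cv2.inRange(hsv,(0,0,100),(180,17,255)); mm=m*0; mm[140:260,195:320]=m[140:260,195:320]
mm=cv2.morphologyEx(mm,cv2.MORPH_OPEN,np.ones((3,3)))
c=max(cv2.findContours(mm,0,1)[0],key=cv2.contourArea); c=cv2.convexHull(c); e=cv2.fitEllipse(c); print(e,cv2.boundingRect(c))
p=np.array([onz("top",*q[0],.044) for q in c])[:,:2]
A=np.c_[2*p,np.ones(len(p))]; x=np.linalg.lstsq(A,(p**2).sum(1),rcond=None)[0]; C=x[:2]; print("axis",C,"r",np.sqrt(x[2]+C@C),"enclosing",cv2.minEnclosingCircle(p.astype(np.float32)))
print("knob r",np.linalg.norm(K[:2]-C))
v=onz("top",279.2,253.2,.05)[:2]-C; print("ptr",np.linalg.norm(v),np.degrees(np.arctan2(v[1],v[0])))
# cross-view
bs=blob(s,(4,150,80),(18,255,255),(240,205,262,232)); print(bs[0],bs[1]); print("cross knob",cross(ray("top",*b[0]),ray("side",*bs[0])))
print("cross ptr",cross(ray("top",279.2,253.2),ray("side",189.5,226.6)))
for n,u,v_,z in(("bottle",121,144,.15),("jar",123,225,.09),("beaker",382,196,.06)): print(n,onz("top",u,v_,z))
E
```

```text
[[11, 79, 55], [14, 162, 107], [16, 151, 135], [15, 154, 136], [14, 159, 135], [12, 115, 115]]
[296.68918919 196.17567568] [292 192  10   9  74]
knob [ 0.54634837 -0.12381049  0.124     ]
((257.697509765625, 199.86375427246094), (93.27456665039062, 94.19835662841797), 108.52172088623047) (211, 154, 94, 93)
axis [ 0.54754414 -0.00978519] r 0.14731045285271255 enclosing ((0.5473631620407104, -0.010253464803099632), 0.14849789440631866)
knob r 0.11403157326970503
ptr 0.18016724669840845 -157.54307466994732
[250.52380952 216.31292517] [246 209  11  17 147]
cross knob (array([ 0.54812719, -0.12534436,  0.1086573 ]), np.float64(0.001326009915337382))
cross ptr (array([ 0.38100201, -0.07873524,  0.04797732]), np.float64(0.00016356671979114704))
bottle [0.68687497 0.39487176 0.15      ]
jar [0.45393721 0.39173199 0.09      ]
beaker [ 0.56242985 -0.39296768  0.06      ]
```

The measurements agree with the sizes given:

| Item | Measured | Given |
|---|---|---|
| Plate radius | 147 mm | 148 mm |
| Knob radius | 114 mm | 115 mm |
| Pointer radius | 180 mm | 185 mm |

The axis is at about (0.548, -0.010), the knob at -90.6° and the pointer at -157.5°. Next I move above the knob.

Emit:
step_arm(steps=[[14,-34,-2,0,0,0],[14,-34,-2,0,0,0],[14,-34,-2,0,0,0],[14,-34,-2,0,0,0],[14,-34,-2,0,0,0],[14,-34,-2,0,0,0],[14,-34,-2,0,0,0],[14,-34,-2,0,0,0],[14,-34,-2,0,0,0],[14,-34,-2,0,0,0],[14,-34,-2,0,0,0],[14,-34,-2,0,0,0],[14,-34,-2,0,0,0],[14,-34,-2,0,0,0],[14,-34,-2,0,0,0],[14,-34,-2,0,0,0],[14,-34,-2,0,0,0],[14,-34,-2,0,0,0],[14,-34,-2,0,0,0],[14,-34,-2,0,0,0]], gripper=1, force=10)

```text
clock: 1.77
position: [0.5486, -0.1172, 0.2052]
ee_rot: [-0.691, -3.064, -0.0]
force: [0.8, 0.1, 0.5]
width: 0.998
gripper_force: 0.0
```

Emit:
step_arm(steps=[[-1,-4,-15,0,0,0],[-1,-4,-20,0,0,0],[0,0,-20,0,0,0],[0,0,-20,0,0,0],[0,0,-15,0,0,0],[0,0,-5,0,0,0],[0,0,0,0,0,0]])

```text
clock: 2.35
position: [0.5453, -0.1234, 0.1092]
ee_rot: [-0.691, -3.062, 0.001]
force: [0.3, 0.7, -0.5]
width: 1.003
gripper_force: 0.0
```

Emit:
step_arm(steps=[[0,0,0,0,0,0],[0,0,0,0,0,0],[0,0,0,0,0,0],[0,0,0,0,0,0],[0,0,0,0,0,0],[0,0,0,0,0,0],[0,0,0,0,0,0],[0,0,0,0,0,0],[0,0,0,0,0,0],[0,0,0,0,0,0]], gripper=0.2, force=8)

```text
clock: 3.18
position: [0.5465, -0.1233, 0.1106]
ee_rot: [0.691, 3.064, 0.001]
force: [3.7, 8.9, 1.1]
width: 0.322
gripper_force: 6.6
```

```bash
python3 - <<'E'
from h import *
print(observe()); s=cams.get_image("side"); cv2.imwrite("pics/s1.png",cv2.resize(s[130:280,150:350,::-1],None,fx=3,fy=3))
t=cams.get_image("top"); cv2.imwrite("pics/t1.png",cv2.resize(t[130:280,180:380,::-1],None,fx=3,fy=3))
E
```

```text
{'clock': 3.1833, 'joints': array([-0.0962455 ,  0.4899338 ,  0.30874205,  1.90297585, -0.20539789,
        0.77905031,  1.45219152]), 'dq': array([-0.00566739, -0.00104357, -0.01865999, -0.01060563, -0.00898421,
        0.02040774,  0.00091928]), 'joint_efforts': array([ 7.94273727e-01, -6.03254271e+01,  7.23046124e+00, -2.30849719e+01,
        1.45354170e+00,  2.29088953e-01, -1.68095715e-02]), 'position': array([ 0.54646202, -0.12334485,  0.11055273]), 'ee_rot': array([6.91471797e-01, 3.06447426e+00, 5.03902554e-04]), 'force': array([3.67114736, 8.92267177, 1.1490116 ]), 'ft_torque': array([ 1.95521564, -0.62280224, -0.00623828]), 'gripper_force': 6.626137867569923, 'width': 0.3220355913894488}
```

View pics/s1.png

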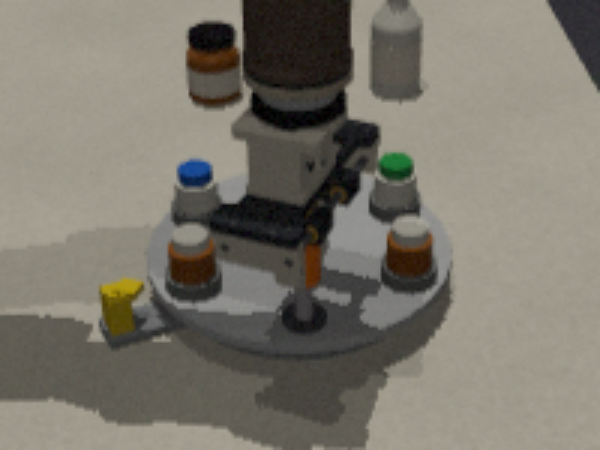

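View pics/t1.png

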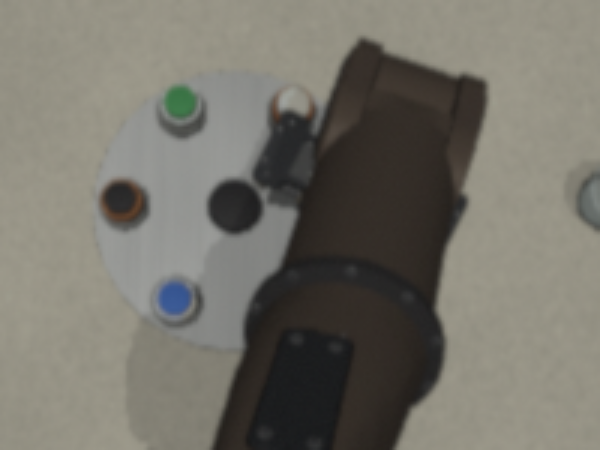

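The side crop shows the knob held between the fingers, with blue at (195,170), green at (397,163) and the yellow pointer at (122,305). The top crop shows green (180,102), black (122,202) and blue (175,298) unobscured. The opening of 29.6 mm matches the knob. I'll work out the spin-up rows and write an angle tracker.

```bash
cat >> h.py <<'E'
C=np.array([.548,-.009]); R=.115
def rows(th):   # rounded mm shifts along the circle through angles th, no error build-up
    p=np.array([C+R*np.array([np.cos(a),np.sin(a)]) for a in th])*1000
    q=np.round(p-p[0]); return np.diff(q,axis=0).astype(int).tolist(),C+R*np.array([np.cos(th[-1]),np.sin(th[-1])])
COL={"green":((55,110,45),(85,255,255),120),"blue":((105,110,45),(125,255,255),240)}
def angles(n):
    t=observe()["clock"]; im=cams.get_image(n); out=[]
    for k,(lo,hi,off) in COL.items():
        b=blob(im,lo,hi,(200,140,320,260) if n=="top" else (190,160,315,250))
        if b is None or b[1][4]<15: continue
        p=onz(n,*b[0],.102)[:2]-C
        out.append((t,n[0]+k[0],int(b[1][4]),round(float(np.linalg.norm(p)),4),float((np.arctan2(p[1],p[0])-np.radians(off)+np.pi)%(2*np.pi)-np.pi)))
    return out
E
python3 - <<'E'
from h import *
for n in("top","side"):
    for a in angles(n): print(a[1:4],round(np.degrees(a[4]),1))
w=np.minimum(np.arange(1,41)*.05,1.8); th=np.r_[0,np.cumsum(w/12)]-np.radians(90.5)
r,e=rows(th); print(r,e); print(np.degrees(th[[10,20,30,40]]), [ (C+R*np.array([np.cos(a),np.sin(a)])).round(4).tolist() for a in th[[10,20,30,40]]])
E
```

```text
('tg', 55, 0.113) -90.1
('tb', 76, 0.1149) -89.7
('sg', 72, 0.1079) -95.0
('sb', 74, 0.1088) -83.7
[[0, 0], [1, 0], [2, 0], [2, 0], [2, 0], [3, 0], [3, 1], [4, 0], [4, 1], [5, 1], [5, 1], [6, 2], [6, 2], [6, 2], [6, 4], [7, 3], [7, 5], [6, 5], [7, 6], [7, 8], [6, 7], [5, 9], [6, 10], [4, 11], [3, 11], [2, 13], [1, 12], [-1, 14], [-2, 14], [-4, 13], [-6, 14], [-8, 13], [-10, 12], [-12, 11], [-14, 9], [-16, 8], [-16, 5], [-17, 3], [-18, 0], [-17, -3]] [0.52237856 0.10310951]
[-77.36971719 -40.36619293  20.51057281 102.87325586] [[0.5731, -0.1212], [0.6356, -0.0835], [0.6557, 0.0313], [0.5224, 0.1031]]
```

Emit:
step_arm(steps=[[0,0,0,0,0,0],[1,0,0,0,0,0],[2,0,0,0,0,0],[2,0,0,0,0,0],[2,0,0,0,0,0],[3,0,0,0,0,0],[3,1,0,0,0,0],[4,0,0,0,0,0],[4,1,0,0,0,0],[5,1,0,0,0,0]])

```text
clock: 4.22
position: [0.5727, -0.1203, 0.1106]
ee_rot: [-0.692, -3.064, -0.0]
force: [-2.0, 4.9, 2.1]
width: 0.321
gripper_force: 8.0
```

Emit:
step_arm(steps=[[5,1,0,0,0,0],[6,2,0,0,0,0],[6,2,0,0,0,0],[6,2,0,0,0,0],[6,4,0,0,0,0],[7,3,0,0,0,0],[7,5,0,0,0,0],[6,5,0,0,0,0],[7,6,0,0,0,0],[7,8,0,0,0,0]])

```text
clock: 5.05
position: [0.635, -0.0822, 0.1105]
ee_rot: [-0.692, -3.062, -0.0]
force: [-6.0, 5.0, 6.2]
width: 0.321
gripper_force: 8.0
```

Emit:
step_arm(steps=[[6,7,0,0,0,0],[5,9,0,0,0,0],[6,10,0,0,0,0],[4,11,0,0,0,0],[3,11,0,0,0,0],[2,13,0,0,0,0],[1,12,0,0,0,0],[-1,14,0,0,0,0],[-2,14,0,0,0,0],[-4,13,0,0,0,0]])

```text
clock: 5.88
position: [0.6549, 0.0317, 0.1104]
ee_rot: [-0.692, -3.063, 0.002]
force: [-5.8, -2.0, 5.9]
width: 0.324
gripper_force: 8.0
```

```bash
python3 - <<'E'
from h import *
w=np.r_[np.minimum(np.arange(1,39)*.05,1.8),1.8-.01*np.arange(1,13)]; th=np.r_[0,np.cumsum(w/12)]-np.radians(90.5)
r,e=rows(th); print(r[38:],e,np.degrees(th[-1]))
E
```

```text
[[-17, 0], [-17, -3], [-17, -5], [-15, -7], [-14, -9], [-12, -11], [-11, -13], [-8, -14], [-7, -15], [-4, -16], [-2, -16], [0, -16]] [ 0.43345398 -0.01920825] 185.092699457926
```

Emit:
step_arm(steps=[[-6,14,0,0,0,0],[-8,13,0,0,0,0],[-10,12,0,0,0,0],[-12,11,0,0,0,0],[-14,9,0,0,0,0],[-16,8,0,0,0,0],[-16,5,0,0,0,0],[-17,3,0,0,0,0]])

```text
clock: 6.55
position: [0.5559, 0.1064, 0.1104]
ee_rot: [0.691, 3.063, -0.001]
force: [-0.7, -7.5, 0.3]
width: 0.323
gripper_force: 8.0
```

Release: track with the fingers open, then lift 55 mm to the hover height.

Emit:
step_arm(steps=[[-17,0,0,0,0,0],[-17,-3,0,0,0,0],[-17,-5,0,0,0,0],[-15,-7,4,0,0,0],[-14,-9,10,0,0,0],[-12,-11,12,0,0,0],[-11,-13,12,0,0,0],[-8,-14,12,0,0,0],[-7,-15,5,0,0,0],[-4,-16,0,0,0,0]], gripper=1)

```text
clock: 7.38
position: [0.4347, 0.0133, 0.1666]
ee_rot: [0.69, 3.062, 0.002]
force: [-0.5, -0.2, -0.7]
width: 0.98
gripper_force: 0.0
```

```bash
cat >> h.py <<'E'
import json,os
def look(n=12,names=("top","side"),save=True):
    a=[];
    for k in names: a+=angles(k)
    L=json.load(open("log.json")) if os.path.exists("log.json") else []
    for x in a: print(x[1:4],round(x[0],3),round(np.degrees(x[4]),1))
    if save: json.dump(L+a,open("log.json","w"))
    s=observe(); p=s["position"]; d=p[:2]-C; print("tcp",p.round(4),s["clock"],"ang",np.degrees(np.arctan2(d[1],d[0])).round(1),"r",np.linalg.norm(d).round(4))
    return a,L+a,s
def plan(th0,w,acc,n,p,pre=1):
    """rows so the TCP (now at p) joins, over pre rows, the knob now at th0 turning at w, slowing by acc"""
    t=np.arange(1,n+1)/12; th=th0+w*t-acc*t*t/2
    k=np.c_[np.cos(th),np.sin(th)]*R+C; p=np.array(p[:2]); e=p-(C+R*np.array([np.cos(th0),np.sin(th0)]))
    k=k+e*np.clip(1-np.arange(1,n+1)/pre,0,1)[:,None]
    q=np.round((np.vstack([p,k])-p)*1000); print(np.diff(q,axis=0).astype(int).tolist(),"end deg",np.degrees(th[-1]).round(1))
E
python3 - <<'E'
from h import *
look()
E
```

```text
('tg', 56, 0.1153) 7.383 159.6
('tb', 74, 0.1131) 7.383 160.1
('sg', 107, 0.1255) 7.433 162.5
('sb', 72, 0.1043) 7.433 160.1
tcp [0.4341 0.0112 0.1658] 7.4833 ang 169.9 r 0.1157
```

```bash
python3 - <<'E'
from h import *
s=observe(); plan(np.radians(168.5),1.5,.1,6,s["position"],2)
E
```

```text
[[-1, -13], [0, -13], [2, -14], [3, -14], [5, -13], [6, -12]] end deg 210.8
```

Emit:
step_arm(steps=[[-1,-13,0,0,0,0],[0,-13,0,0,0,0],[2,-14,0,0,0,0],[3,-14,0,0,0,0],[5,-13,0,0,0,0],[6,-12,0,0,0,0]])

```text
clock: 7.98
position: [0.4498, -0.0659, 0.1653]
ee_rot: [0.691, 3.064, 0.0]
force: [0.5, 0.4, 0.3]
width: 1.005
gripper_force: 0.0
```

```bash
python3 - <<'E'
from h import *
a,L,s=look(names=("top",))
th1=np.mean([x[4] for x in a if x[1][0]=="t"])%(2*np.pi); w=(th1-np.radians(159.85))/(a[0][0]-7.383); print("w",w, np.degrees(th1))
plan(th1+w*.97*.05,w*.97,.1,10,s["position"],2)
E
```

```text
('tg', 62, 0.1139) 7.983 -149.4
('tb', 78, 0.1135) 7.983 -148.2
tcp [ 0.4512 -0.0682  0.1655] 8.0333 ang -148.6 r 0.1134
w 1.4923008343585888 211.17717450543086
[[10, -14], [11, -14], [11, -8], [12, -7], [12, -5], [13, -4], [13, -3], [13, -1], [14, 1], [13, 2]] end deg 282.4
```

Emit:
step_arm(steps=[[10,-14,0,0,0,0],[11,-14,0,0,0,0],[11,-8,0,0,0,0],[12,-7,0,0,0,0],[12,-5,0,0,0,0],[13,-4,0,0,0,0],[13,-3,0,0,0,0],[13,-1,0,0,0,0],[14,1,0,0,0,0],[13,2,0,0,0,0]])

```text
clock: 8.87
position: [0.5725, -0.118, 0.165]
ee_rot: [0.692, 3.064, -0.0]
force: [-1.4, -0.3, -0.3]
width: 0.998
gripper_force: 0.0
```

```bash
cat >> h.py <<'E'
def track(n,names=("top",),pre=2):
    a,L,s=look(names=names)
    L=[x for x in L if x[1][0]=="t"]; t=np.array([x[0] for x in L]); th=np.unwrap([x[4] for x in L])
    if len(set(t))>2: f=np.polyfit(t-t[-1],th,2,w=np.ones(len(t)))
    acc=float(np.clip(-2*f[0],.03,.25))
    g=np.polyfit(t-t[-1],th+acc*(t-t[-1])**2/2,1)
    d=s["clock"]-t[-1]; w=g[0]-acc*d; print("w",w,"fit acc",-2*f[0],"res deg",np.degrees(th-np.polyval(f,t-t[-1])).round(1)[-4:])
    th0=g[1]+g[0]*d-acc*d*d/2; print("knob now",np.degrees(th0)%360)
    plan(th0,w,acc,n,s["position"],pre)
E
python3 - <<'E'
from h import *
track(12)
E
```

```text
('tg', 62, 0.1132) 8.867 -77.4
('tb', 75, 0.1151) 8.867 -76.9
tcp [ 0.575  -0.1169  0.165 ] 8.9167 ang -76.0 r 0.1112
w 1.3638479401049817 fit acc 0.10510235067862649 res deg [-0.6  0.6 -0.3  0.3]
knob now 286.7388554010239
[[15, 3], [15, 5], [11, 7], [10, 8], [9, 9], [7, 10], [7, 11], [5, 11], [4, 11], [3, 12], [2, 13], [0, 12]] end deg 361.9
```

Emit:
step_arm(steps=[[15,3,0,0,0,0],[15,5,0,0,0,0],[11,7,0,0,0,0],[10,8,0,0,0,0],[9,9,0,0,0,0],[7,10,0,0,0,0],[7,11,0,0,0,0],[5,11,0,0,0,0],[4,11,0,0,0,0],[3,12,0,0,0,0],[2,13,0,0,0,0],[0,12,0,0,0,0]])

```text
clock: 9.92
position: [0.6596, -0.0049, 0.1656]
ee_rot: [0.691, 3.065, 0.0]
force: [-0.0, -0.9, 0.7]
width: 1.002
gripper_force: 0.0
```

```bash
python3 - <<'E'
from h import *
track(14)
E
```

```text
('tb', 82, 0.1155) 9.917 0.6
tcp [ 0.6594 -0.0014  0.1653] 9.9667 ang 3.9 r 0.1117
w 1.22666979375611 fit acc 0.1194090486591554 res deg [ 0.4 -0.2  0.4 -0.1]
knob now 4.171752714444835
[[0, 12], [-1, 12], [-3, 11], [-5, 10], [-6, 10], [-6, 9], [-8, 8], [-8, 8], [-8, 7], [-10, 5], [-9, 5], [-10, 4], [-10, 3], [-10, 2]] end deg 441.5
```

Emit:
step_arm(steps=[[0,12,0,0,0,0],[-1,12,0,0,0,0],[-3,11,0,0,0,0],[-5,10,0,0,0,0],[-6,10,0,0,0,0],[-6,9,0,0,0,0],[-8,8,0,0,0,0],[-8,8,0,0,0,0],[-8,7,0,0,0,0],[-10,5,0,0,0,0],[-9,5,0,0,0,0],[-10,4,0,0,0,0],[-10,3,0,0,0,0],[-10,2,0,0,0,0]])

```text
clock: 11.13
position: [0.5643, 0.0997, 0.1656]
ee_rot: [0.691, 3.065, 0.0]
force: [0.1, -0.2, 0.4]
width: 0.999
gripper_force: 0.0
```

```bash
python3 - <<'E'
from h import *
track(16)
E
```

```text
('tg', 57, 0.1156) 11.133 83.6
('tb', 75, 0.1144) 11.133 82.9
tcp [0.5624 0.1    0.1654] 11.1833 ang 82.5 r 0.11
w 1.1053338312881071 fit acc 0.1107454543427086 res deg [ 0.5 -0.4  0.4 -0.3]
knob now 86.3458052242213
[[-14, 3], [-14, 2], [-10, -2], [-10, -2], [-10, -4], [-9, -4], [-9, -5], [-8, -5], [-7, -7], [-7, -6], [-7, -8], [-5, -8], [-5, -8], [-4, -8], [-4, -9], [-3, -9]] end deg 525.1
```

Emit:
step_arm(steps=[[-14,3,0,0,0,0],[-14,2,0,0,0,0],[-10,-2,0,0,0,0],[-10,-2,0,0,0,0],[-10,-4,0,0,0,0],[-9,-4,0,0,0,0],[-9,-5,0,0,0,0],[-8,-5,0,0,0,0],[-7,-7,0,0,0,0],[-7,-6,0,0,0,0],[-7,-8,0,0,0,0],[-5,-8,0,0,0,0],[-5,-8,0,0,0,0],[-4,-8,0,0,0,0],[-4,-9,0,0,0,0],[-3,-9,0,0,0,0]])

```text
clock: 12.52
position: [0.439, 0.0185, 0.1656]
ee_rot: [0.692, 3.064, 0.0]
force: [-0.2, 0.3, -0.2]
width: 1.003
gripper_force: 0.0
```

```bash
python3 - <<'E'
from h import *
track(16)
E
```

```text
('tg', 60, 0.1152) 12.517 166.6
('tb', 75, 0.1133) 12.517 167.3
tcp [0.4384 0.0167 0.1656] 12.5667 ang 166.8 r 0.1125
w 0.971316438447106 fit acc 0.10526127806262936 res deg [ 0.  -0.7 -0.2  0.5]
knob now 169.54533972953448
[[-3, -12], [-2, -11], [0, -9], [1, -9], [1, -9], [2, -9], [3, -8], [4, -8], [4, -7], [4, -8], [5, -7], [5, -6], [6, -6], [6, -5], [7, -5], [6, -5]] end deg 598.4
```

Emit:
step_arm(steps=[[-3,-12,0,0,0,0],[-2,-11,0,0,0,0],[0,-9,0,0,0,0],[1,-9,0,0,0,0],[1,-9,0,0,0,0],[2,-9,0,0,0,0],[3,-8,0,0,0,0],[4,-8,0,0,0,0],[4,-7,0,0,0,0],[4,-8,0,0,0,0],[5,-7,0,0,0,0],[5,-6,0,0,0,0],[6,-6,0,0,0,0],[6,-5,0,0,0,0],[7,-5,0,0,0,0],[6,-5,0,0,0,0]])

```text
clock: 13.9
position: [0.4893, -0.1049, 0.1655]
ee_rot: [0.691, 3.064, 0.0]
force: [1.4, -0.3, -0.2]
width: 1.003
gripper_force: 0.0
```

```bash
python3 - <<'E'
from h import *
track(20)
E
```

```text
('tg', 61, 0.1133) 13.9 -119.9
('tb', 77, 0.1137) 13.9 -118.8
tcp [ 0.4904 -0.1059  0.1657] 13.95 ang -120.7 r 0.1128
w 0.8442345733472988 fit acc 0.10099277190891601 res deg [-0.9 -0.1 -0.2  0.9]
knob now 242.70485421844467
[[10, -6], [10, -6], [7, -2], [8, -2], [7, -1], [8, -1], [7, 0], [8, 0], [7, 1], [8, 1], [7, 2], [7, 2], [6, 2], [7, 3], [6, 3], [6, 3], [5, 4], [6, 4], [5, 5], [4, 4]] end deg 675.3
```

Emit:
step_arm(steps=[[10,-6,0,0,0,0],[10,-6,0,0,0,0],[7,-2,0,0,0,0],[8,-2,0,0,0,0],[7,-1,0,0,0,0],[8,-1,0,0,0,0],[7,0,0,0,0,0],[8,0,0,0,0,0],[7,1,0,0,0,0],[8,1,0,0,0,0],[7,2,0,0,0,0],[7,2,0,0,0,0],[6,2,0,0,0,0],[7,3,0,0,0,0],[6,3,0,0,0,0],[6,3,0,0,0,0],[5,4,0,0,0,0],[6,4,0,0,0,0],[5,5,0,0,0,0],[4,4,0,0,0,0]])

```text
clock: 15.62
position: [0.628, -0.0877, 0.1655]
ee_rot: [-0.691, -3.065, -0.0]
force: [1.0, 0.5, 0.2]
width: 1.001
gripper_force: 0.0
```

```bash
python3 - <<'E'
from h import *
import h
L=json.load(open("log.json")); json.dump([x for x in L if x[0]>9.5],open("log.json","w"))
track(20,pre=3)
E
```

```text
('tg', 57, 0.1133) 15.617 -41.6
tcp [ 0.6287 -0.0866  0.1654] 15.6667 ang -43.9 r 0.1119
w 0.7040487301953605 fit acc 0.09240977173102358 res deg [ 0.3 -0.7  0.4  0.1]
knob now 320.2998034286958
[[7, 7], [6, 6], [6, 7], [3, 6], [3, 6], [2, 6], [2, 6], [2, 6], [1, 6], [1, 6], [1, 6], [0, 6], [0, 5], [0, 6], [0, 6], [-1, 5], [-1, 6], [-2, 5], [-1, 5], [-2, 5]] end deg 380.2
```

Emit:
step_arm(steps=[[7,7,0,0,0,0],[6,6,0,0,0,0],[6,7,-5,0,0,0],[3,6,-10,0,0,0],[3,6,-13,0,0,0],[2,6,-13,0,0,0],[2,6,-10,0,0,0],[2,6,-4,0,0,0],[1,6,0,0,0,0],[1,6,0,0,0,0]])

```text
clock: 16.5
position: [0.6604, -0.0261, 0.1102]
ee_rot: [-0.692, -3.064, 0.0]
force: [-0.6, -0.7, 0.1]
width: 0.998
gripper_force: 0.0
```

```bash
python3 - <<'E'
from h import *
track(18,pre=3)
E
```

```text
('tb', 79, 0.1156) 16.5 -8.0
tcp [ 0.6609 -0.0243  0.1107] 16.55 ang -7.7 r 0.114
w 0.6217952769305525 fit acc 0.0925535512367365 res deg [-0.7  0.4  0.2 -0. ]
knob now 353.7966860710978
[[1, 7], [1, 7], [0, 6], [0, 6], [-1, 6], [-1, 5], [-1, 5], [-2, 6], [-1, 5], [-2, 5], [-2, 4], [-2, 5], [-3, 5], [-2, 4], [-3, 4], [-3, 4], [-2, 4], [-4, 3]] end deg 401.3
```

Emit:
step_arm(steps=[[1,7,0,0,0,0],[1,7,0,0,0,0],[0,6,0,0,0,0],[0,6,0,0,0,0],[-1,6,0,0,0,0],[-1,5,0,0,0,0],[-1,5,0,0,0,0],[-2,6,0,0,0,0],[-1,5,0,0,0,0],[-2,5,0,0,0,0],[-2,4,0,0,0,0]], gripper=0.2, force=6)

```text
clock: 17.47
position: [0.6525, 0.0361, 0.1106]
ee_rot: [0.691, 3.064, 0.0]
force: [1.7, 0.7, -1.1]
width: 0.325
gripper_force: 6.0
```

```bash
python3 - <<'E'
from h import *
s=observe(); p=s["position"]; a=np.arctan2(p[1]-C[1],p[0]-C[0]); print(p,np.degrees(a))
park=np.radians(202.5)
# speed profile: from 0.55 rise to 1.0, then down to 0 at park
th=[a]; w=.55
while park-th[-1]>.004 and len(th)<80:
    w=min(w+.04,1.0,np.sqrt(2*.6*(park-th[-1]))+.03); th.append(min(th[-1]+w/12,park))
th.append(park)
r,e=rows(np.array(th)); print(len(r),e)
for i in range(0,len(r),20): print(r[i:i+20])
E
```

```text
[0.65252179 0.03614516 0.11064693] 23.36052916600267
47 [ 0.44175385 -0.05300859]
[[-2, 5], [-3, 5], [-3, 6], [-4, 6], [-5, 5], [-5, 6], [-5, 6], [-7, 5], [-7, 5], [-7, 5], [-9, 5], [-9, 3], [-9, 3], [-9, 2], [-9, 2], [-10, 0], [-10, 0], [-9, -1], [-10, -2], [-9, -2]]
[[-9, -3], [-8, -4], [-9, -5], [-8, -6], [-7, -6], [-7, -6], [-6, -8], [-6, -7], [-5, -8], [-4, -9], [-4, -9], [-3, -9], [-2, -8], [-1, -9], [0, -7], [-1, -8], [1, -6], [0, -6], [1, -6], [1, -5]]
[[1, -5], [2, -3], [1, -4], [1, -3], [0, -2], [1, -1], [0, -1]]
```

Caught at 29.9 mm opening with 6 N. Driving to the park position.

Emit:
step_arm(steps=[[-2,5,0,0,0,0],[-3,5,0,0,0,0],[-3,6,0,0,0,0],[-4,6,0,0,0,0],[-5,5,0,0,0,0],[-5,6,0,0,0,0],[-5,6,0,0,0,0],[-7,5,0,0,0,0],[-7,5,0,0,0,0],[-7,5,0,0,0,0],[-9,5,0,0,0,0],[-9,3,0,0,0,0],[-9,3,0,0,0,0],[-9,2,0,0,0,0],[-9,2,0,0,0,0],[-10,0,0,0,0,0],[-10,0,0,0,0,0],[-9,-1,0,0,0,0],[-10,-2,0,0,0,0],[-9,-2,0,0,0,0]])

```text
clock: 19.13
position: [0.5094, 0.1004, 0.1106]
ee_rot: [-0.689, -3.063, -0.001]
force: [-0.8, 2.6, 2.3]
width: 0.329
gripper_force: 6.0
```

Emit:
step_arm(steps=[[-9,-3,0,0,0,0],[-8,-4,0,0,0,0],[-9,-5,0,0,0,0],[-8,-6,0,0,0,0],[-7,-6,0,0,0,0],[-7,-6,0,0,0,0],[-6,-8,0,0,0,0],[-6,-7,0,0,0,0],[-5,-8,0,0,0,0],[-4,-9,0,0,0,0]])

```text
clock: 19.97
position: [0.4411, 0.0365, 0.1104]
ee_rot: [-0.692, -3.063, 0.001]
force: [-4.1, 1.3, 5.4]
width: 0.324
gripper_force: 6.0
```

Emit:
step_arm(steps=[[-4,-9,0,0,0,0],[-3,-9,0,0,0,0],[-2,-8,0,0,0,0],[-1,-9,0,0,0,0],[0,-7,0,0,0,0],[-1,-8,0,0,0,0],[1,-6,0,0,0,0],[0,-6,0,0,0,0],[1,-6,0,0,0,0],[1,-5,0,0,0,0],[1,-5,0,0,0,0],[2,-3,0,0,0,0],[1,-4,0,0,0,0],[1,-3,0,0,0,0],[0,-2,0,0,0,0],[1,-1,0,0,0,0],[0,-1,0,0,0,0],[0,0,0,0,0,0],[0,0,0,0,0,0],[0,0,0,0,0,0]])

```text
clock: 21.63
position: [0.4411, -0.0542, 0.1107]
ee_rot: [0.69, 3.064, 0.001]
force: [5.8, 1.7, -5.1]
width: 0.326
gripper_force: 6.0
```

```bash
python3 - <<'E'
from h import *
look()
E
```

```text
('tg', 60, 0.1148) 21.633 -157.0
('tb', 77, 0.1132) 21.633 -156.2
('sg', 104, 0.1193) 21.683 -160.5
('sb', 71, 0.1012) 21.683 -156.8
tcp [ 0.4411 -0.0542  0.1107] 21.7333 ang -157.1 r 0.1161
```

Emit:
step_arm(steps=[[0,0,0,0,0,0],[0,0,0,0,0,0],[0,0,0,0,0,0],[0,0,0,0,0,0],[0,0,0,0,0,0],[0,0,0,0,0,0],[0,0,0,0,0,0],[0,0,0,0,0,0]], gripper=1)

```text
clock: 22.4
position: [0.4404, -0.0545, 0.1106]
ee_rot: [-0.692, -3.065, -0.0]
force: [-0.2, 0.2, -0.5]
width: 0.852
gripper_force: 0.0
```

```bash
python3 - <<'E'
from h import *
look()
E
```

```text
('tg', 58, 0.1138) 22.4 -153.3
('tb', 77, 0.1137) 22.4 -152.1
('sg', 107, 0.1185) 22.45 -156.6
('sb', 69, 0.1017) 22.45 -151.9
tcp [ 0.4404 -0.0546  0.1105] 22.5 ang -157.1 r 0.1169
```

Released, but it drifts at about 0.1 rad/s because of the diagonal grip's residual strain. I'll lift, turn the fingers to the radial line so that releasing can't kick it sideways, and regrip.

Emit:
step_arm(steps=[[0,0,15,0,0,0],[0,0,20,0,0,0],[0,0,20,0,0,0],[0,0,0,0,0,-0.1],[0,0,0,0,0,-0.1],[0,0,0,0,0,-0.1],[0,0,0,0,0,-0.1],[0,0,0,0,0,-0.1],[0,0,0,0,0,-0.1],[0,0,0,0,0,-0.1],[0,0,0,0,0,-0.03],[0,0,0,0,0,0],[0,0,0,0,0,0],[0,0,0,0,0,0],[0,0,0,0,0,0],[0,0,0,0,0,0],[0,0,0,0,0,0],[0,0,0,0,0,0],[0,0,0,0,0,0],[0,0,0,0,0,0]])

```text
clock: 24.17
position: [0.4404, -0.0546, 0.1656]
ee_rot: [1.74, 2.616, 0.0]
force: [0.7, 0.4, -0.1]
width: 1.003
gripper_force: 0.0
```

```bash
python3 - <<'E'
from h import *
from scipy.spatial.transform import Rotation as Ro
look(); print(Ro.from_rotvec(observe()["ee_rot"]).as_matrix()[:,1])
s=cams.get_image("side"); cv2.imwrite("pics/s2.png",cv2.resize(s[130:280,150:350,::-1],None,fx=3,fy=3))
look(names=("top",))
E
```

```text
('tg', 60, 0.1139) 24.167 -150.0
('tb', 78, 0.1135) 24.167 -149.0
('sg', 104, 0.1181) 24.217 -153.9
('sb', 71, 0.1019) 24.217 -148.7
tcp [ 0.4404 -0.0546  0.1655] 24.2667 ang -157.1 r 0.1169
[9.22253125e-01 3.86586563e-01 4.14807926e-05]
('tg', 61, 0.1138) 24.317 -150.1
('tb', 78, 0.1135) 24.317 -149.0
tcp [ 0.4404 -0.0545  0.1655] 24.3667 ang -157.1 r 0.1169
```

View pics/s2.png

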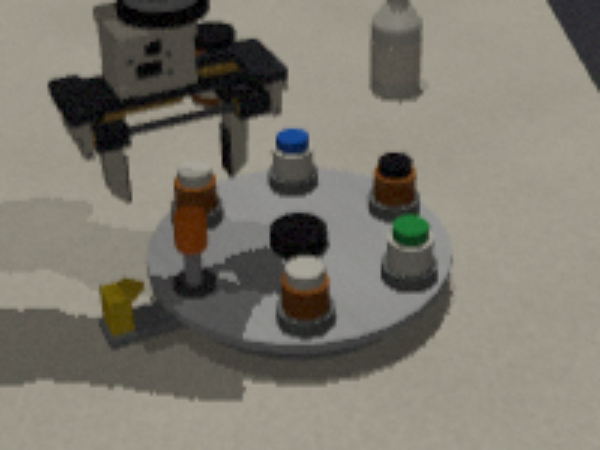

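The side crop shows the carousel at rest with the knob at (190,230), about 8° past the pointer line (pointer at (120,305)), and the fingers now lie on the radial line. Regripping.

Emit:
step_arm(steps=[[4,-6,0,0,0,0],[4,-7,0,0,0,0],[0,0,-10,0,0,0],[0,0,-15,0,0,0],[0,0,-15,0,0,0],[0,0,-12,0,0,0],[0,0,-3,0,0,0],[0,0,0,0,0,0]])

```text
clock: 25.03
position: [0.4476, -0.068, 0.1094]
ee_rot: [-1.74, -2.614, 0.003]
force: [0.2, 0.4, 0.7]
width: 0.996
gripper_force: 0.0
```

Emit:
step_arm(steps=[[0,0,0,0,0,0],[0,0,0,0,0,0],[0,0,0,0,0,0],[0,0,0,0,0,0],[0,0,0,0,0,0],[0,0,0,0,0,0],[0,0,0,0,0,0],[0,0,0,0,0,0],[0,0,0,0,0,0],[0,0,0,0,0,0],[0,0,0,0,0,0],[0,0,0,0,0,0]], gripper=0.2, force=6)

```text
clock: 26.03
position: [0.4488, -0.0674, 0.1106]
ee_rot: [1.739, 2.616, 0.001]
force: [1.8, 1.5, -0.5]
width: 0.326
gripper_force: 6.0
```

Emit:
step_arm(steps=[[-1,1,0,0,0,0],[-1,2,0,0,0,0],[-1,2,0,0,0,0],[-1,2,0,0,0,0],[-1,2,0,0,0,0],[-1,2,0,0,0,0],[-1,2,0,0,0,0],[0,1,0,0,0,0],[0,0,0,0,0,0],[0,0,0,0,0,0],[0,0,0,0,0,0],[0,0,0,0,0,0],[0,0,0,0,0,0],[0,0,0,0,0,0],[0,0,0,0,0,0],[0,0,0,0,0,0],[0,0,0,0,0,0],[0,0,0,0,0,0]])

```text
clock: 27.53
position: [0.4418, -0.0536, 0.1106]
ee_rot: [1.74, 2.615, 0.001]
force: [4.6, 1.2, -2.4]
width: 0.325
gripper_force: 6.0
```

```bash
python3 - <<'E'
from h import *
look(names=("top",))
E
```

```text
('tg', 60, 0.1141) 27.533 -157.9
('tb', 76, 0.1131) 27.533 -156.9
tcp [ 0.4418 -0.0536  0.1106] 27.5833 ang -157.2 r 0.1152
```

Well placed. Releasing in two stages, then lifting.

Emit:
step_arm(steps=[[0,0,0,0,0,0],[0,0,0,0,0,0],[0,0,0,0,0,0],[0,0,0,0,0,0],[0,0,0,0,0,0],[0,0,0,0,0,0]], gripper=0.4, force=3)

```text
clock: 28.08
position: [0.4412, -0.0536, 0.1105]
ee_rot: [-1.74, -2.615, 0.0]
force: [-0.2, -1.4, 0.2]
width: 0.397
gripper_force: 0.0
```

Emit:
step_arm(steps=[[0,0,0,0,0,0],[0,0,0,0,0,0],[0,0,0,0,0,0],[0,0,0,0,0,0],[0,0,0,0,0,0],[0,0,0,0,0,0],[0,0,0,0,0,0],[0,0,0,0,0,0],[0,0,10,0,0,0],[0,0,20,0,0,0],[0,0,30,0,0,0],[0,0,30,0,0,0],[0,0,10,0,0,0],[0,0,0,0,0,0],[0,0,0,0,0,0],[0,0,0,0,0,0],[0,0,0,0,0,0],[0,0,0,0,0,0],[0,0,0,0,0,0],[0,0,0,0,0,0]], gripper=1)

```text
clock: 29.75
position: [0.4411, -0.0536, 0.2101]
ee_rot: [-1.74, -2.615, 0.001]
force: [0.1, -0.9, 0.0]
width: 0.997
gripper_force: 0.0
```

```bash
python3 - <<'E'
from h import *
look(); look(); t=cams.get_image("top"); cv2.imwrite("pics/t3.png",t[:,:,::-1]); look(names=("top",))
E
```

```text
('tg', 61, 0.114) 29.75 -158.0
('tb', 77, 0.1131) 29.75 -157.0
('sg', 107, 0.1187) 29.8 -161.0
('sb', 72, 0.1019) 29.8 -157.2
tcp [ 0.4412 -0.0536  0.2103] 29.85 ang -157.3 r 0.1157
('tg', 60, 0.1141) 29.85 -157.9
('tb', 77, 0.1131) 29.85 -157.0
('sg', 107, 0.1189) 29.9 -161.2
('sb', 71, 0.1016) 29.9 -157.3
tcp [ 0.4414 -0.0536  0.2104] 29.95 ang -157.3 r 0.1156
('tg', 60, 0.1141) 30.0 -157.9
('tb', 77, 0.1131) 30.0 -157.0
tcp [ 0.4414 -0.0535  0.2105] 30.05 ang -157.3 r 0.1156
```

View pics/t3.png

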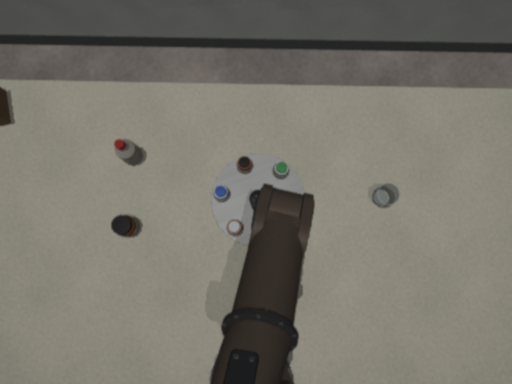

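The carousel is at rest at -157.4°, on the pointer line. The bottle (124,148), jar (124,225) and beaker (383,196) are where they were, and the gripper is clear.

```bash
python3 -c "
from cell import job
print(job.sign_off())"
```

```text
the job is handed in; nothing more can be done
None
```

The job is handed in, with no verdict shown: by my measurements the fingertips hovered over the coasting knob for over 6 s above 0.6 rad/s, then I parked and released the carousel at rest within about 1° of the pointer line (a first release drifted 8°, so I regripped), with the glassware unmoved.

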